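# Nest the upturned domed covers

### The arm

A 6-joint arm with a two-finger parallel gripper is mounted at the origin on a cart in front of the work surface, level with it; the furniture and walls round the work are solid. World frame = base frame: x ahead of the robot, y to its left, z up, the work surface at z = 0. Lengths are in mm, angles in rad, forces in N, time in s.
With the tool pointing down it reaches from about 400 to 925 mm from the base axis. Payload 12.5 kg.
Tool frame: the origin (TCP) lies on the centre line of the jaws, within the pads' length; the fingertips stand 19 mm ahead of it and the grasp point (between the pads) is the TCP; z points along the fingers, y is the line along which they close (so a half turn about z gives the same grasp; the last joint's range is limited). The gripper opens to 95 mm and grips with 3 to 60 N. Pads are 20 mm wide; open, the fingers measure 119 mm over their backs; the gripper's body (75 mm by 180 mm) begins 59 mm behind the grasp point.
Start: joints at [-1.446, 0.491, 1.559, -0, 1.092, -0.106], TCP at [142.995, -608.442, 196.261] pointing down, gripper open.
Joint ranges: [-3.1, 3.1], [-0.84, 2.19], [0.05, 2.79], [-1.13, 4.28], [0.06, 2.93], [-2.69, 2.69]. Speed limits (rad/s): [2.22, 2.22, 2.79, 3.14, 3.14, 3.14].

### API

Orientations are given as [roll, pitch, yaw] about the fixed x, y, z axes, in that order (R = Rz(yaw) Ry(pitch) Rx(roll)).
In Python, from cell import state, read_camera, job_done gives the robot as it stands.
- The arm moves only by the tool arm_command, never from a script. Its argument "deltas" is a list of rows, each an object of numbers: "dx", "dy", "dz": the shift along the world's x, y, z in m; "yaw": the turn about the world's z in degrees. In form: [{"dx": .., "dy": .., "dz": .., "yaw": ..}, ...]. A call has 1 to 20 rows; each row shifts and turns the commanded pose from where the row before left it; what a row does not reach is not made up. A row lasts 1/10 s, in which the tool goes at most 50 mm and 8.59 degrees, less where a joint would pass 70% of its speed; a pose out of reach is approached as far as the arm can. A call with a gripper value outside its range is refused whole. "gripper" is the finger opening in m, from 0 to 0.0951, set as the call begins (left out, the last holds). The fingers move at their own pace and stop on an object; the grip force is fixed at half the most. Time passes only in rows, so rows that do not move let the fingers close. It gives the time, the measured TCP pose, the force, the opening and the grip force at its end, in the units of the state.
- state(): the state, without advancing time (a new reading comes with each control period).
- read_camera(name): name is "side" or "top"; returns a dict with "color" (400x640x3 uint8, red, green, blue), "range_z" (400x640 float32, mm along the optical axis (not along the pixel's ray), 0 where there is no reading), "fx", "fy", "cx", "cy" (pixels), "extrinsics" (4x4, takes a point from camera to world coordinates). Camera axes: x right, y up, looking along -z (the intrinsics and any distortion apply to the point x, -y, -z); pixel columns grow to the right and rows downward; lengths in mm; the calibration is good to about 2 mm. A picture is of the moment at which its call begins.
- job_done(): hands the job in; it is judged then, once.
The state is a dict: "t": time; "joints": joint angles; "qvel": joint speeds; "tau": joint torques, N m; "eef_pos": TCP position; "tcp_rot": TCP orientation; "ft_force": force on the tool from outside, world axes, zero at the start; "moment": the same for the moment, N m; "opening": opening from 0.0 (shut) to 1.0 (fully open); "grip_force": force on a finger pad.
Only numpy, scipy, OpenCV 4.12 (cv2) and the standard library are available. Lean on these libraries where they do the work, as an engineer would, in place of code of your own. Each camera call takes 0.05 s, during which the arm holds its last target. There are 200 camera calls.

### The job

The three domed dust covers have been left upside down on the worktop. Stack them, still upside down, where the largest one stands: the middle-sized one cupped in the largest and the smallest in the middle-sized one, each centred and sitting level with its knob on the floor of the one below. Set them down gently, without dropping or pressing them, and leave the largest cover and the other things on the worktop where they are.

Things in the scene. Friction and masses are not known exactly. Their poses are not given: they have to be found in the camera images.
- cover_large: largest white domed cover, upside down like a bowl: 196 mm across, 74 high, about 0.3 kg. Origin: underside centre of its crown knob (44 across, 14 high), z up out of the mouth. From z=50 to 74 mm a straight upright skirt, wall 8 mm (inside 180), to be pinched from above anywhere round it. Flat inner floor at z=18 mm, 68 across, then sloping up; the next cover's knob stands on it
- cover_medium: middle-sized white domed cover, upside down like a bowl: 144 mm across, 74 high, about 0.2 kg. Origin: underside centre of its crown knob (44 across, 14 high), z up out of the mouth. From z=50 to 74 mm a straight upright skirt, wall 8 mm (inside 128), to be pinched from above anywhere round it. Flat inner floor at z=18 mm, 64 across, then sloping up; the next cover's knob stands on it
- cover_small: smallest white domed cover, upside down like a bowl: 96 mm across, 74 high, about 0.12 kg. Origin: underside centre of its crown knob (44 across, 14 high), z up out of the mouth. From z=50 to 74 mm a straight upright skirt, wall 8 mm (inside 80), to be pinched from above anywhere round it. Flat inner floor at z=18 mm, 48 across, then sloping up
- scoop_cup: bystander: small white tapered measuring cup, 45 mm across and 30 mm high, loose, among the covers near the front; origin centre of its underside
- dropper: bystander: white dropper bottle with a pointed cap, 27 mm across and 85 mm high, loose, standing towards the sink; origin centre of its underside
- packet: bystander: small crumpled silvery-white foil packet, 56x52x24 mm, loose, towards the back left; origin centre of its underside

How it is judged:
By the outcome, as a careful person would: the job done as asked, in the order asked, and still so for the second after the job is handed in, with the robot touching nothing.
It also fails if it takes over 64 s, if anything falls off the work surface, if the arm or the gripper's body presses on something with over 40 N, if the wrist force passes 120 N, or if a joint passes its speed limit or range.

## Working session

There is one attempt and no reset: what is moved stays moved. The work goes in short steps, Python scripts to look and compute and a tool call to move; the robot and the scene stay as the last step left them, time stands still between calls to the robot, and variables do not carry over. Pictures are saved under pics/ and viewed, at most 10 in all, crops included, and the job is handed in when it is done.

Besides the shell and the picture viewer there is one more tool, called by a JSON object that holds its "name" and its "arguments", one argument or row to a line. arm_command: Moves the arm, as the interface text tells. Its arguments: {"type":"object","properties":{"deltas":{"type":"array"},"gripper":{"type":"number"}},"required":["deltas"]}

```bash
mkdir -p pics; cat > h.py <<'E'
import numpy as np, cv2
from cell import state, read_camera, job_done
def grab(name,fn=None):
    c=read_camera(name)
    if fn: cv2.imwrite('pics/'+fn,c['color'][:,:,::-1])
    z=c['range_z'].astype(float); v,u=np.mgrid[:z.shape[0],:z.shape[1]]
    P=np.stack([(u-c['cx'])/c['fx']*z,-(v-c['cy'])/c['fy']*z,-z,np.ones_like(z)],-1)@np.array(c['extrinsics']).T
    P=P[...,:3]; P[z<=0]=np.nan
    return c,P
E
python3 - <<'E'
from h import *
for n in('top','side'):
    c,P=grab(n,n+'0.png'); np.save(n+'0.npy',P)
    print(n,[c[k] for k in('fx','fy','cx','cy')],[k for k in c],np.round(c['extrinsics'],2).tolist(), np.isnan(P[...,0]).mean())
a,b=cv2.imread('pics/top0.png'),cv2.imread('pics/side0.png')
print(state())
E
```

```text
top [377.1783621243107, 377.1783621243107, 315.79869553760784, 200.12525438035632] ['color', 'range_z', 'fx', 'fy', 'cx', 'cy', 'extrinsics'] [[-0.01, 0.99, -0.16, 428.93], [-1.0, -0.01, -0.01, 34.47], [-0.01, 0.16, 0.99, 889.98], [0.0, 0.0, 0.0, 1.0]] 0.00403125
side [441.61351262925007, 441.61351262925007, 324.56629857298134, 200.4838284421162] ['color', 'range_z', 'fx', 'fy', 'cx', 'cy', 'extrinsics'] [[0.96, 0.12, -0.24, 282.69], [-0.27, 0.4, -0.87, -913.09], [-0.01, 0.91, 0.42, 497.18], [0.0, 0.0, 0.0, 1.0]] 0.01466015625
{'t': 0.1, 'joints': array([-1.44559306e+00,  4.91481025e-01,  1.55938786e+00, -7.55712827e-06,
        1.09163680e+00, -1.05616285e-01]), 'qvel': array([ 0.00038651, -0.00185447, -0.00021679,  0.00032879, -0.00107454,
        0.00059219]), 'tau': array([ 2.30412974e-03, -6.13623405e+01, -2.58605701e+01,  6.93910453e-02,
        4.70281765e-02, -5.62766218e-05]), 'eef_pos': array([ 142.96799099, -608.20797156,  195.73173915]), 'tcp_rot': array([-3.14068400e+00, -8.95866403e-05,  2.30822996e-01]), 'ft_force': array([-0.31824753, -1.47121635, -0.40222139]), 'moment': array([-0.03363513, -0.05641511, -0.00983126]), 'grip_force': 0.0, 'opening': 1.0009634020066578}
```

View pics/top0.png

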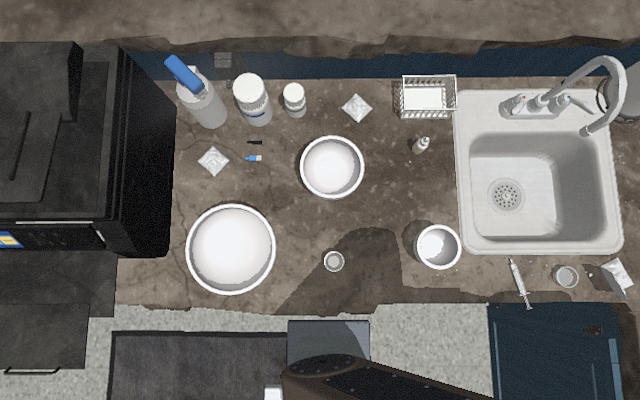

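View pics/side0.png

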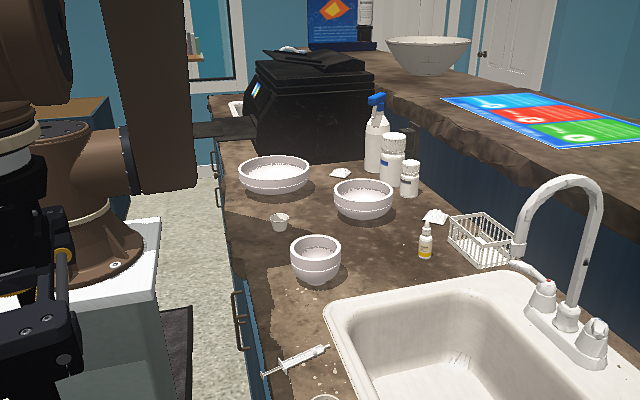

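The top view shows the large cover at px (231,249), medium at (332,167), small at (438,247), scoop cup at (334,261), dropper at (421,145) and foil packets at (213,161) and (357,108). The side view confirms that all three covers are upright bowls. Next I'll fit their rims.

```bash
cat >> h.py <<'E'
from scipy.optimize import least_squares
def rim(P,guess,Ro,Ri,zlo=66,zhi=84):
    """centre of the rim annulus from points at rim height"""
    Q=P.reshape(-1,3); Q=Q[~np.isnan(Q[:,0])]
    Q=Q[(Q[:,2]>zlo)&(Q[:,2]<zhi)]
    g=np.array(guess,float); Rm=(Ro+Ri)/2
    for tol in(25,15,9,7):
        S=Q[abs(np.hypot(*(Q[:,:2]-g).T)-Rm)<tol]
        g=least_squares(lambda p:np.hypot(S[:,0]-p[0],S[:,1]-p[1])-Rm,g,loss='soft_l1').x
    d=np.hypot(*(S[:,:2]-g).T)
    A=np.c_[S[:,:2]-g,np.ones(len(S))]; pl=np.linalg.lstsq(A,S[:,2],rcond=None)[0]
    return g.round(1),len(S),'r %.1f z %.1f'%(d.mean(),np.median(S[:,2])),'tilt',pl[:2].round(3)
E
python3 - <<'E'
from h import *
T=np.load('top0.npy');S=np.load('side0.npy')
px=dict(large=(231,249,98,90),medium=(332,167,72,64),small=(438,247,48,40))
for k,(u,v,a,b) in px.items():
    g=T[v,u,:2]; print(k,T[v,u].round(1)); print(' T',*rim(T,g,a,b)); print(' S',*rim(S,g,a,b))
for k,(u,v) in dict(cup=(334,261),dropper=(421,145),pk1=(213,161),pk2=(357,108),table=(300,220),sinkedge=(462,230),ctrfront=(300,300)).items(): print(k,T[v,u].round(1))
E
```

```text
large [454.6 238.2  16.9]
 T [454.  226.7] 1130 r 93.2 z 73.4 tilt [-0.001 -0.003]
 S [452.9 222.9] 565 r 93.5 z 71.6 tilt [-0.001  0.002]
medium [646.5   3.5  17.1]
 T [633.    7.4] 738 r 67.5 z 73.2 tilt [-0.002  0.001]
 S [631.8   2.5] 520 r 67.6 z 72.2 tilt [-0.001  0.002]
small [ 456.4 -236.8   17.7]
 T [ 455.1 -219.2] 544 r 43.8 z 73.1 tilt [0.001 0.003]
 S [ 453.5 -225.2] 627 r 43.8 z 72.6 tilt [0.001 0.004]
cup [426.    1.    2.2]
dropper [ 686.1 -198.4   58.3]
pk1 [661.5 285.4  24.4]
pk2 [794.1 -59.3  15.7]
table [522.2  80.2   1.8]
sinkedge [ 495.9 -298.5    5.9]
ctrfront [338.   80.1  -1.4]
```

{"name": "arm_command", "arguments": {
  "deltas": [
    {"dx":0.03,"dy":0.034,"yaw":-6.6},
    {"dx":0.03,"dy":0.034,"yaw":-6.6},
    {"dx":0.03,"dy":0.034},
    {"dx":0.03,"dy":0.034},
    {"dx":0.03,"dy":0.034},
    {"dx":0.03,"dy":0.034},
    {"dx":0.03,"dy":0.034},
    {"dx":0.03,"dy":0.034},
    {"dx":0.03,"dy":0.034},
    {"dx":0.03,"dy":0.034},
    {"dx":0.03,"dy":0.034},
    {"dx":0.03,"dy":0.034},
    {"dx":0.03,"dy":0.034},
    {"dx":0.03,"dy":0.034},
    {"dx":0.03,"dy":0.034},
    {"dx":0.03,"dy":0.034},
    {"dx":0},
    {"dx":0}
  ],
  "gripper": 0.04
}}

```text
$.deltas[0]: bad value
```

```bash
python3 - <<'E'
from h import *
T=np.load('top0.npy');S=np.load('side0.npy')
for k,g,a,b in(('L',(454,225),98,90),('M',(633,5),72,64),('S',(455,-221),48,40)):
    for n,P in(('T',T),('S',S)):
        for z in (71,72.5): print(k,n,z,*rim(P,g,a,b,z,84))
E
```

```text
L T 71 [454.  227.2] 995 r 93.4 z 73.6 tilt [-0.001 -0.001]
L T 72.5 [454.  227.3] 784 r 93.4 z 74.0 tilt [ 0. -0.]
L S 71 [453.2 223.8] 315 r 93.6 z 73.7 tilt [-0.002  0.001]
L S 72.5 [453.3 224.1] 243 r 93.4 z 74.0 tilt [-0.002  0.001]
M T 71 [633.5   7.4] 648 r 67.6 z 73.4 tilt [0.001 0.001]
M T 72.5 [633.5   7.2] 481 r 67.7 z 73.9 tilt [0.001 0.   ]
M S 71 [632.1   3.2] 311 r 67.6 z 73.4 tilt [-0.001  0.002]
M S 72.5 [632.3   3.6] 249 r 67.6 z 73.6 tilt [-0.001 -0.   ]
S T 71 [ 455.1 -219.9] 462 r 43.9 z 73.5 tilt [-0.001  0.002]
S T 72.5 [ 455. -220.] 348 r 44.0 z 74.0 tilt [-0.001  0.001]
S S 71 [ 453.8 -224.1] 407 r 43.7 z 73.5 tilt [0.001 0.002]
S S 72.5 [ 453.9 -223.2] 328 r 43.7 z 73.8 tilt [0.001 0.001]
```

{"name": "arm_command", "arguments": {
  "deltas": [
    {"dx":0.03,"dy":0.034,"dz":0,"yaw":-6.6},
    {"dx":0.03,"dy":0.034,"dz":0,"yaw":-6.6},
    {"dx":0.03,"dy":0.034,"dz":0,"yaw":0},
    {"dx":0.03,"dy":0.034,"dz":0,"yaw":0},
    {"dx":0.03,"dy":0.034,"dz":0,"yaw":0},
    {"dx":0.03,"dy":0.034,"dz":0,"yaw":0},
    {"dx":0.03,"dy":0.034,"dz":0,"yaw":0},
    {"dx":0.03,"dy":0.034,"dz":0,"yaw":0},
    {"dx":0.03,"dy":0.034,"dz":0,"yaw":0},
    {"dx":0.03,"dy":0.034,"dz":0,"yaw":0},
    {"dx":0.03,"dy":0.034,"dz":0,"yaw":0},
    {"dx":0.03,"dy":0.034,"dz":0,"yaw":0},
    {"dx":0.03,"dy":0.034,"dz":0,"yaw":0},
    {"dx":0.03,"dy":0.034,"dz":0,"yaw":0},
    {"dx":0.03,"dy":0.034,"dz":0,"yaw":0},
    {"dx":0.03,"dy":0.034,"dz":0,"yaw":0},
    {"dx":0,"dy":0,"dz":0,"yaw":0},
    {"dx":0,"dy":0,"dz":0,"yaw":0}
  ],
  "gripper": 0.04
}}

```text
t: 1.9
eef_pos: [622.9, -63.6, 195.5]
tcp_rot: [-3.142, 0.001, 0.002]
ft_force: [-0.5, -0.1, -0.3]
opening: 0.421
grip_force: 0.0
```

{"name": "arm_command", "arguments": {
  "deltas": [
    {"dx":0.01,"dy":0.001,"dz":-0.03,"yaw":0},
    {"dx":0,"dy":0,"dz":-0.03,"yaw":0},
    {"dx":0,"dy":0,"dz":-0.02,"yaw":0},
    {"dx":0,"dy":0,"dz":-0.015,"yaw":0},
    {"dx":0,"dy":0,"dz":-0.01,"yaw":0},
    {"dx":0,"dy":0,"dz":0,"yaw":0},
    {"dx":0,"dy":0,"dz":0,"yaw":0}
  ]
}}

```text
t: 2.6
eef_pos: [633.0, -64.0, 91.9]
tcp_rot: [3.141, -0.001, -0.0]
ft_force: [0.9, -0.2, -0.0]
opening: 0.417
grip_force: 0.0
```

```bash
python3 - <<'E'
from h import *
c,P=grab('side','side1.png')
i=c['color'][130:290,250:450]; cv2.imwrite('pics/side1c.png',cv2.resize(i,None,fx=3.5,fy=3.5)[:,:,::-1])
print(state()['ft_force'],state()['eef_pos'])
E
```

```text
[-0.22299492 -0.81034937 -0.31269316] [633.25227885 -63.89904847  92.16454188]
```

View pics/side1c.png

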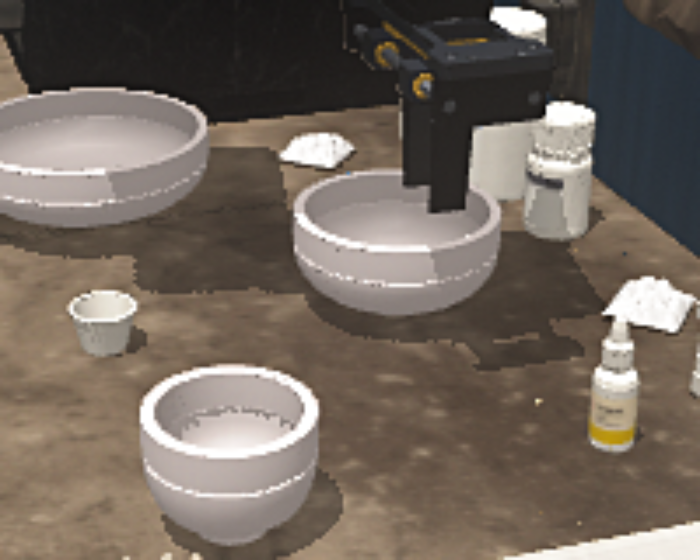

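The fingers straddle the near rim of the medium cover, with the near tip at crop px (448,210). I'll check that tip in world coordinates.

```bash
python3 - <<'E'
from h import *
c,P=grab('side')
M=(abs(P[...,0]-633)<30)&(P[...,1]<-30)&(P[...,1]>-110)&(P[...,2]>82)&(P[...,2]<110)
Q=P[M]; print(len(Q))
for lo in range(-110,-30,6):
    q=Q[(Q[:,1]>=lo)&(Q[:,1]<lo+6)]
    if len(q): print(lo,len(q),q.mean(0).round(1),q[:,0].min().round(1),q[:,0].max().round(1))
M=(abs(P[...,0]-633)<30)&(P[...,1]<-75)&(P[...,1]>-110)&(P[...,2]>66)
print(np.percentile(P[M][:,2],[0,1,3,5]).round(1))
print(rim(P,(633,5),72,64,71,78))
E
```

```text
0
[110.6 114.6 122.8 129.9]
(array([632.3,   3.5]), 275, 'r 67.7 z 73.5', 'tilt', array([-0.   ,  0.002]))
```

```bash
python3 - <<'E'
from h import *
c,P=grab('side')
E=np.linalg.inv(c['extrinsics'])
def pj(p):
    q=E@np.r_[p,1]; return (c['cx']+c['fx']*q[0]/-q[2]-250)*3.5,(c['cy']-c['fy']*q[1]/-q[2]-130)*3.5
for p in [(623,-96,73),(643,-96,73),(633,-84,73),(633,-44,73),(633,-66.6,74)]: print(p,np.round(pj(p)))
print(np.isnan(P[150:190,370:382,0]).mean(), P[180,374])
E
```

```text
(623, -96, 73) [436. 270.]
(643, -96, 73) [465. 266.]
(633, -84, 73) [443. 260.]
(633, -44, 73) [421. 236.]
(633, -66.6, 74) [433. 248.]
0.00625 [620.8307308  -92.23853615 136.5829093 ]
```

```bash
python3 - <<'E'
from h import *
c,P=grab('side')
Q=P[(abs(P[...,0]-633)<120)&(abs(P[...,1]+64)<130)&(P[...,2]>84)&(P[...,2]<330)]
for z in range(84,320,8):
    q=Q[(Q[:,2]>=z)&(Q[:,2]<z+8)]
    if len(q): print(z,len(q),'x',np.percentile(q[:,0],[2,98]).round(),'y',np.percentile(q[:,1],[2,98]).round())
s=state(); print(s['eef_pos'],s['joints'],s['tau'])
c,P=grab('top','top1.png')
Q=P[(abs(P[...,0]-633)<120)&(abs(P[...,1]+64)<130)&(P[...,2]>84)]
print(np.percentile(Q[:,2],[1,10,50,90,99]))
E
```

```text
108 42 x [620. 643.] y [-90. -40.]
116 55 x [620. 642.] y [-92. -41.]
124 64 x [619. 642.] y [-93. -40.]
132 61 x [619. 642.] y [-95. -39.]
140 63 x [620. 641.] y [-95. -38.]
148 67 x [619. 642.] y [-96. -38.]
156 66 x [620. 641.] y [-96. -36.]
164 39 x [620. 641.] y [-98. -36.]
180 3 x [617. 630.] y [-139.  -25.]
188 158 x [596. 664.] y [-148.   13.]
196 217 x [596. 662.] y [-148.   13.]
204 257 x [596. 662.] y [-148.   13.]
212 212 x [597. 663.] y [-154.   18.]
220 258 x [597. 661.] y [-155.    8.]
228 451 x [598. 661.] y [-156.   19.]
236 141 x [606. 658.] y [-83. -17.]
244 125 x [609. 657.] y [-82. -17.]
252 117 x [609. 654.] y [-82. -15.]
260 118 x [609. 651.] y [-82. -19.]
268 105 x [609. 652.] y [-82. -39.]
276 118 x [597. 664.] y [-83. -25.]
284 100 x [595. 660.] y [-101.  -19.]
292 182 x [594. 661.] y [-102.  -52.]
300 122 x [600. 657.] y [-97. -60.]
308 89 x [596. 653.] y [-103.  -67.]
316 173 x [591. 664.] y [-105.  -63.]
[633.28246475 -63.57785166  92.11070163] [-2.03735548e-01  6.19022539e-01  1.63277655e+00 -1.39768964e-04
  8.88500436e-01  1.36681125e+00] [-1.25277489e-01 -6.54451776e+01 -2.19919467e+01  3.73122131e-02
 -7.13658077e-02 -1.42293273e-03]
[229.31477214 417.15984013 476.65534092 544.45501888 561.89947451]
```

View pics/top1.png

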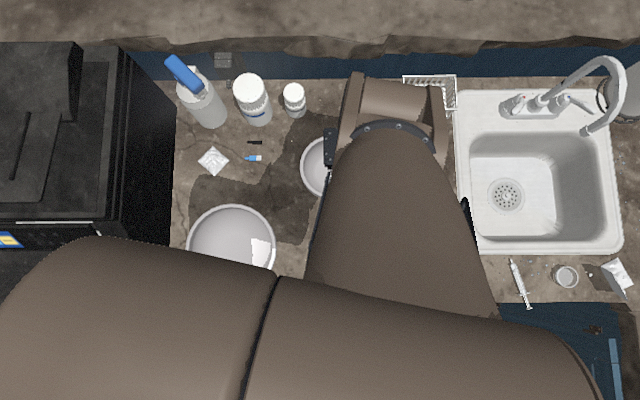

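The camera puts the fingertips at z≈108 (body at ≈186), although the reported TCP of 92 would put them at 73. In x and y they agree within 3 mm. The state and camera heights differ by about 35 mm, so I'll go down part way and measure again, trusting the relative measurement.

{"name": "arm_command", "arguments": {
  "deltas": [
    {"dx":0.001,"dy":-0.003,"dz":-0.01,"yaw":0},
    {"dx":0,"dy":0,"dz":-0.01,"yaw":0},
    {"dx":0,"dy":0,"dz":0,"yaw":0},
    {"dx":0,"dy":0,"dz":0,"yaw":0}
  ]
}}

```text
t: 3.25
eef_pos: [633.8, -66.4, 70.6]
tcp_rot: [-3.141, 0.001, 0.0]
ft_force: [-0.6, -0.2, -0.5]
opening: 0.424
grip_force: 0.0
```

```bash
cat >> h.py <<'E'
def tool(P,x,y,z):
    Q=P[(abs(P[...,0]-x)<60)&(abs(P[...,1]-y)<100)&(P[...,2]>78)&(P[...,2]<330)]
    F=Q[(abs(Q[:,0]-x)<20)]
    h=np.histogram(Q[:,2],np.arange(78,330,4)); w=[(int(a),int(n)) for a,n in zip(h[1],h[0]) if n]
    print(w[:40])
E
python3 - <<'E'
from h import *
c,P=grab('side','side2.png'); s=state(); print(s['eef_pos'],s['ft_force'])
x,y,z=s['eef_pos']
Q=P[(abs(P[...,0]-x)<45)&(abs(P[...,1]-y)<95)&(P[...,2]>77)&(P[...,2]<330)]
for z in range(76,240,8):
    q=Q[(Q[:,2]>=z)&(Q[:,2]<z+8)]
    if len(q): print(z,len(q),'z',q[:,2].min().round(1),'x',np.percentile(q[:,0],[2,98]).round(),'y',np.percentile(q[:,1],[2,98]).round())
E
```

```text
[633.97551882 -66.43836615  71.03369499] [0.41649094 0.14143765 0.27910648]
84 22 z 88.4 x [621. 641.] y [-92. -43.]
92 49 z 92.2 x [621. 642.] y [-93. -43.]
100 61 z 100.3 x [620. 643.] y [-97. -41.]
108 65 z 108.0 x [621. 642.] y [-96. -39.]
116 67 z 116.2 x [620. 642.] y [-97. -38.]
124 66 z 124.0 x [620. 643.] y [-98. -38.]
132 64 z 132.0 x [620. 641.] y [-99. -37.]
140 44 z 140.0 x [620. 641.] y [-101.  -37.]
164 94 z 165.5 x [598. 662.] y [-151.   10.]
172 201 z 172.0 x [597. 664.] y [-150.    9.]
180 263 z 180.0 x [597. 664.] y [-151.    9.]
188 222 z 188.1 x [597. 664.] y [-156.   10.]
196 210 z 196.0 x [598. 662.] y [-158.   11.]
204 518 z 204.1 x [598. 662.] y [-158.   15.]
212 134 z 212.0 x [607. 657.] y [-85. -22.]
220 116 z 220.0 x [609. 656.] y [-85. -21.]
228 115 z 228.0 x [610. 657.] y [-86. -23.]
236 112 z 236.1 x [609. 652.] y [-85. -21.]
```

The offset is constant at about 36 mm. I need roughly 30 mm more descent.

{"name": "arm_command", "arguments": {
  "deltas": [
    {"dx":-0.001,"dy":0,"dz":-0.005,"yaw":0},
    {"dx":0,"dy":0,"dz":-0.005,"yaw":0},
    {"dx":0,"dy":0,"dz":-0.005,"yaw":0},
    {"dx":0,"dy":0,"dz":-0.005,"yaw":0},
    {"dx":0,"dy":0,"dz":-0.005,"yaw":0},
    {"dx":0,"dy":0,"dz":-0.004,"yaw":0},
    {"dx":0,"dy":0,"dz":0,"yaw":0},
    {"dx":0,"dy":0,"dz":0,"yaw":0}
  ]
}}

```text
t: 4.1
eef_pos: [633.0, -66.4, 42.2]
tcp_rot: [3.142, 0.0, 0.0]
ft_force: [1.2, 0.7, 0.1]
opening: 0.423
grip_force: 0.0
```

```bash
python3 - <<'E'
from h import *
c,P=grab('side'); s=state(); print(s['eef_pos'],s['ft_force'])
i=c['color'][130:290,250:450]; cv2.imwrite('pics/side3c.png',cv2.resize(i,None,fx=3.5,fy=3.5)[:,:,::-1])
print(rim(P,(633,5),72,64,71,78))
E
```

```text
[633.10374434 -66.47828451  42.37874077] [ 0.23272636 -0.70174566  0.23564289]
(array([632.3,   2.9]), 230, 'r 67.7 z 73.5', 'tilt', array([0.   , 0.001]))
```

View pics/side3c.png

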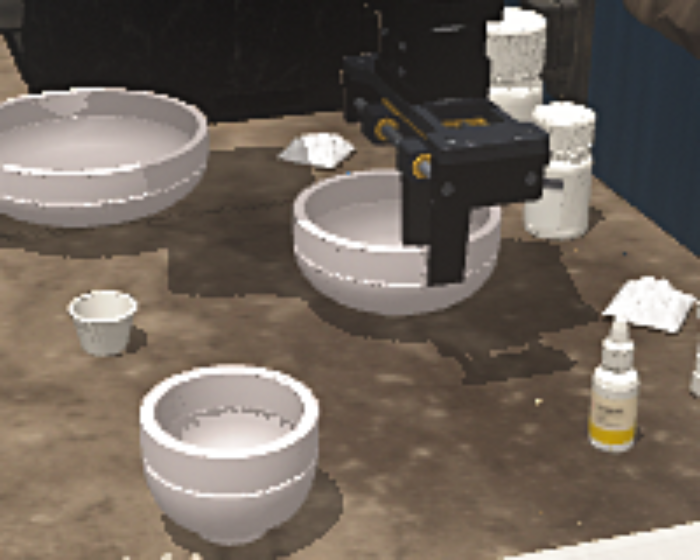

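One finger is inside and one outside the near rim, with the near tip at crop (445,285). I'll close the gripper.

{"name": "arm_command", "arguments": {
  "deltas": [
    {"dx":0,"dy":0,"dz":0,"yaw":0},
    {"dx":0,"dy":0,"dz":0,"yaw":0},
    {"dx":0,"dy":0,"dz":0,"yaw":0},
    {"dx":0,"dy":0,"dz":0,"yaw":0},
    {"dx":0,"dy":0,"dz":0,"yaw":0},
    {"dx":0,"dy":0,"dz":0,"yaw":0},
    {"dx":0,"dy":0,"dz":0,"yaw":0},
    {"dx":0,"dy":0,"dz":0,"yaw":0}
  ],
  "gripper": 0.004
}}

```text
t: 4.95
eef_pos: [632.9, -66.4, 42.2]
tcp_rot: [3.142, 0.0, 0.0]
ft_force: [-0.6, 1.2, 0.2]
opening: 0.079
grip_force: 29.3
```

{"name": "arm_command", "arguments": {
  "deltas": [
    {"dx":0,"dy":0,"dz":0.005,"yaw":0},
    {"dx":0,"dy":0,"dz":0.01,"yaw":0},
    {"dx":0,"dy":0,"dz":0.015,"yaw":0},
    {"dx":0,"dy":0,"dz":0.02,"yaw":0},
    {"dx":0,"dy":0,"dz":0.02,"yaw":0},
    {"dx":0,"dy":0,"dz":0.02,"yaw":0},
    {"dx":0,"dy":0,"dz":0.01,"yaw":0},
    {"dx":0,"dy":0,"dz":0.005,"yaw":0},
    {"dx":0,"dy":0,"dz":0,"yaw":0},
    {"dx":0,"dy":0,"dz":0,"yaw":0}
  ]
}}

```text
t: 5.95
eef_pos: [632.6, -66.4, 146.6]
tcp_rot: [-3.141, 0.001, 0.0]
ft_force: [0.0, 0.4, -1.7]
opening: 0.076
grip_force: 29.5
```

```bash
python3 - <<'E'
from h import *
c,P=grab('side'); s=state(); print(s['eef_pos'],s['ft_force'],s['opening'],s['moment'])
print(rim(P,(632,3),72,64,170,186)); print(rim(P,(453,224),98,90,71,78))
E
```

```text
[632.61290373 -66.36558056 146.38695442] [ 1.06893917 -0.0318056  -2.38815727] 0.08174848964843806 [-0.09654408 -0.00212228 -0.00215649]
(array([635.7,  -2.6]), 433, 'r 68.1 z 174.9', 'tilt', array([ 0.003, -0.015]))
(array([452.7, 223.4]), 332, 'r 93.6 z 73.5', 'tilt', array([-0.001,  0.001]))
```

{"name": "arm_command", "arguments": {
  "deltas": [
    {"dx":-0.009,"dy":0.011,"dz":0,"yaw":0},
    {"dx":-0.018,"dy":0.022,"dz":0,"yaw":0},
    {"dx":-0.021,"dy":0.026,"dz":0,"yaw":0},
    {"dx":-0.023,"dy":0.029,"dz":0,"yaw":0},
    {"dx":-0.023,"dy":0.029,"dz":0,"yaw":0},
    {"dx":-0.023,"dy":0.029,"dz":0,"yaw":0},
    {"dx":-0.021,"dy":0.026,"dz":0,"yaw":0},
    {"dx":-0.02,"dy":0.024,"dz":0,"yaw":0},
    {"dx":-0.013,"dy":0.015,"dz":0,"yaw":0},
    {"dx":-0.008,"dy":0.009,"dz":0,"yaw":0},
    {"dx":0,"dy":0,"dz":0,"yaw":0},
    {"dx":0,"dy":0,"dz":0,"yaw":0},
    {"dx":0,"dy":0,"dz":0,"yaw":0}
  ]
}}

```text
t: 7.3
eef_pos: [454.5, 153.0, 147.2]
tcp_rot: [3.141, -0.0, -0.0]
ft_force: [0.5, 0.2, -2.5]
opening: 0.076
grip_force: 29.9
```

```bash
python3 - <<'E'
from h import *
c,P=grab('side'); s=state(); print(s['eef_pos'],s['ft_force'],s['opening'])
i=c['color'][70:230,190:390]; cv2.imwrite('pics/side4c.png',cv2.resize(i,None,fx=3.5,fy=3.5)[:,:,::-1])
W=P.copy()
W[(W[...,1]<185)&(abs(W[...,0]-453)<40)]=np.nan
for lo in(168,172,175): print(rim(W,(453,224),72,64,lo,186))
print(rim(P,(453,224),98,90,71,78))
E
```

```text
[454.53377334 152.9631084  147.1381574 ] [-0.02263592 -0.40769785 -2.55693249] 0.07705189419593318
(array([457.9, 216.2]), 276, 'r 68.0 z 174.3', 'tilt', array([ 0.002, -0.014]))
(array([458. , 216.4]), 188, 'r 67.8 z 176.2', 'tilt', array([ 0.001, -0.013]))
(array([458. , 217.4]), 124, 'r 67.9 z 177.0', 'tilt', array([ 0.003, -0.014]))
(array([453.1, 223.6]), 308, 'r 93.4 z 73.5', 'tilt', array([-0.   ,  0.001]))
```

View pics/side4c.png

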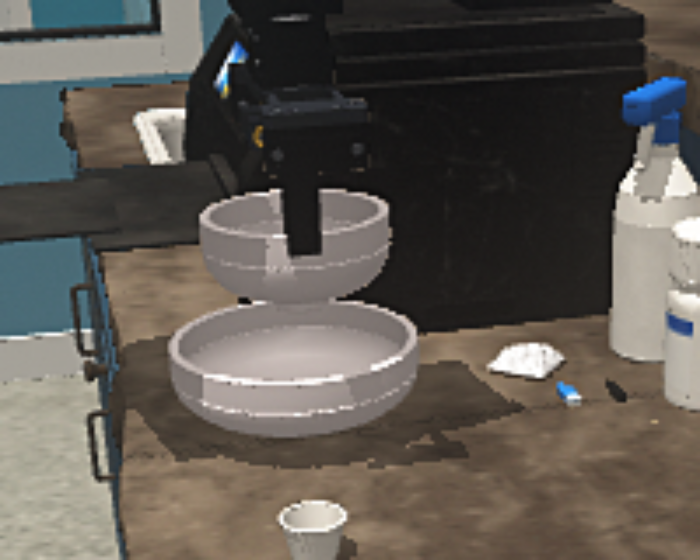

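The medium cover hangs level above the large one: silhouette columns 199–391 against 170–418 in the crop. I'll check its centre by projecting rim circles and comparing the silhouettes. The fit and dead reckoning differ by 4–5 mm.

```bash
python3 - <<'E'
from h import *
c,P=grab('side'); c2,T=grab('top')
E=np.linalg.inv(c['extrinsics'])
def ext(cx,cy,z,R):
    t=np.linspace(0,6.283,721); p=np.c_[cx+R*np.cos(t),cy+R*np.sin(t),0*t+z,0*t+1]@E.T
    u=c['cx']+c['fx']*p[:,0]/-p[:,2]; v=c['cy']-c['fy']*p[:,1]/-p[:,2]
    return [round(float(a),1) for a in(u.min(),u.max(),v.min(),v.max())]
print('L',ext(453.1,223.6,74,98)); 
for q in((458,217,178),(454,222.6,178),(454,222.6,176)): print(q,ext(*q,72))
g=cv2.cvtColor(c['color'],cv2.COLOR_RGB2GRAY).astype(int)
for v in (131,133,135,137,139): print(v,'L',g[v,240:252],'R',g[v,296:308])
for v in (168,170,172,174): print(v,'L',g[v,232:244],'R',g[v,304:316])
print('col',g[118:130,288], g[118:130,292])
W=T.copy(); 
for lo in(170,174): print('top',rim(W,(454,223),72,64,lo,186))
E
```

```text
L [237.4, 309.3, 154.8, 179.9]
(458, 217, 178) [245.9, 300.9, 122.9, 138.0]
(454, 222.6, 178) [244.1, 298.9, 122.5, 137.5]
(454, 222.6, 176) [244.2, 298.9, 123.2, 138.3]
131 L [ 50  49  52  50  50  47  35 206 197 173 103 112] R [104 144 191 184 152  25  23  26  27  26  28  27]
133 L [ 49  47  49  50  50  49  34 165 192 191 150 111] R [172 125 112 117 127  25  21  25  25  28  27  25]
135 L [ 53  56  55  56  57  55  47 118 112 107 140 181] R [120 120 119 118 121 135  29  23  27  26  27  27]
137 L [ 60  59  55  58  58  58  52 112 117 115 116 116] R [122 120 117 118 119 136  30  22  27  27  28  27]
139 L [ 30  23  24  29  27  20  11 108 117 117 117 118] R [121 120 119 115 122 145  34  26  27  27  26  26]
168 L [ 77  78  79  78  78  66 161 192 192 111 113 117] R [106 119 191 192 166 110 107 106 109 112 116 120]
170 L [ 80  82  79  81  76  65 146 191 195 100 111 116] R [172 191 183 114 116 110 105 108 110 112 116 124]
172 L [ 77  78  77  78  79  76 101 154 193 195 149 128] R [248 119 116 118 117 114 118 119 121 126 129 137]
174 L [ 85  85  87  86  82  76  91 116 107 132 180 192] R [118 121 121 118 121  92  69  68  69  68  71  73]
col [ 24  24  27  28  22  14 168 148 117 116 118 118] [118  20  24  25  24  20  10 217 111 114 117 118]
top (array([454., 223.]), 0, 'r nan z nan', 'tilt', array([0., 0.]))
top (array([454., 223.]), 0, 'r nan z nan', 'tilt', array([0., 0.]))h.py:21: RuntimeWarning: Mean of empty slice.
  return g.round(1),len(S),'r %.1f z %.1f'%(d.mean(),np.median(S[:,2])),'tilt',pl[:2].round(3)
  ret = ret.dtype.type(ret / rcount)
  return _methods._mean(a, axis=axis, dtype=dtype,
```

```bash
python3 - <<'E'
from h import *
c,P=grab('side'); s=state(); x,y,z=s['eef_pos']; print(s['eef_pos'],s['joints'][[0,5]])
for z in range(168,260,8):
    for nm,m in(('near',P[...,1]<y+1),('far',P[...,1]>y+1)):
        q=P[(abs(P[...,0]-x)<50)&(abs(P[...,1]-y)<95)&(P[...,2]>=z)&(P[...,2]<z+8)&m&(c['color'].max(-1)<70)]
        if len(q)>4: print(z,nm,len(q),'x',np.percentile(q[:,0],[2,98]).round(1),'y',np.percentile(q[:,1],[5,50,95]).round(1))
W=P[(P[...,2]>173)&(P[...,2]<184)&(c['color'].min(-1)>85)]
W=W[(abs(W[:,0]-455)<90)&(abs(W[:,1]-222)<90)]
f=least_squares(lambda p:np.clip(abs(np.hypot(W[:,0]-p[0],W[:,1]-p[1])-68)-3.,0,None),(455,220),loss='soft_l1'); print(f.x,f.cost,len(W))
for a in range(-180,180,30):
    t=np.degrees(np.arctan2(W[:,1]-f.x[1],W[:,0]-f.x[0])); m=(t>=a)&(t<a+30)
    if m.sum(): print(a,m.sum(),np.hypot(*(W[m,:2]-f.x).T).mean().round(1),W[m,2].mean().round(1))
E
```

```text
[454.31868883 153.10420426 147.15630281] [0.18720608 1.75856696]
168 near 27 x [441.  464.4] y [142.3 144.6 149.2]
176 near 30 x [441.3 463.8] y [138.4 142.3 145.3]
184 near 27 x [441.4 463.2] y [137.8 140.7 144.3]
192 near 28 x [442.1 462.3] y [137.6 140.4 142.7]
200 near 32 x [440.9 462.2] y [135.8 139.5 144.7]
208 near 32 x [440.9 462.6] y [135.  138.5 142.8]
216 near 34 x [441.1 462.9] y [134.9 138.4 142.3]
224 near 6 x [441.2 459.9] y [136.2 137.7 139.7]
240 near 55 x [420.6 486.4] y [67.9 70.8 75.2]
240 far 5 x [418.6 423.6] y [223.7 226.2 228. ]
248 near 112 x [418.5 484.7] y [ 68.2  71.9 123.2]
248 far 11 x [417.6 421.7] y [156.6 226.6 230.3]
256 near 111 x [418. 485.] y [ 68.   71.2 126.3]
256 far 22 x [417.7 436.1] y [162.1 225.7 230.1]
[458.08834254 217.74672782] 26.371408154796104 225
-180 18 68.5 176.5
-150 33 68.6 176.3
-120 21 67.7 176.6
-90 29 68.0 176.5
-60 24 68.5 176.7
-30 13 68.2 177.3
0 17 66.5 176.5
30 23 67.3 175.6
60 1 69.7 175.6
90 18 68.0 175.4
120 16 68.1 175.5
150 12 66.3 176.7
```

The shift is real: closing centred the wall on the jaws and turned the cover slightly. I need to correct dx −5, dy +6, then come down 75 mm before the fine approach. The total is about 85 mm.

{"name": "arm_command", "arguments": {
  "deltas": [
    {"dx":-0.003,"dy":0.003,"dz":-0.005,"yaw":0},
    {"dx":-0.002,"dy":0.003,"dz":-0.01,"yaw":0},
    {"dx":0,"dy":0,"dz":-0.015,"yaw":0},
    {"dx":0,"dy":0,"dz":-0.015,"yaw":0},
    {"dx":0,"dy":0,"dz":-0.015,"yaw":0},
    {"dx":0,"dy":0,"dz":-0.01,"yaw":0},
    {"dx":0,"dy":0,"dz":-0.005,"yaw":0},
    {"dx":0,"dy":0,"dz":0,"yaw":0},
    {"dx":0,"dy":0,"dz":0,"yaw":0},
    {"dx":0,"dy":0,"dz":0,"yaw":0}
  ]
}}

```text
t: 8.5
eef_pos: [449.3, 159.6, 72.7]
tcp_rot: [-3.141, -0.001, 0.0]
ft_force: [0.6, 0.6, -2.0]
opening: 0.081
grip_force: 29.9
```

```bash
cat >> h.py <<'E'
def fit(P,c,g,Rm,zlo,zhi):
    W=P[(P[...,2]>zlo)&(P[...,2]<zhi)&(c['color'].min(-1)>85)]
    W=W[abs(np.hypot(*(W[:,:2]-np.array(g)).T)-Rm)<12]
    f=least_squares(lambda p:np.clip(abs(np.hypot(W[:,0]-p[0],W[:,1]-p[1])-Rm)-3.,0,None),g,loss='soft_l1').x
    W=W[abs(np.hypot(*(W[:,:2]-f).T)-Rm)<5]
    pl=np.linalg.lstsq(np.c_[W[:,:2]-f,np.ones(len(W))],W[:,2],rcond=None)[0]
    print('centre',f.round(1),len(W),'z %.1f'%np.percentile(W[:,2],60),'slope',pl[:2].round(3))
E
python3 - <<'E'
from h import *
c,P=grab('side'); s=state(); print(s['eef_pos'],s['ft_force'])
fit(P,c,(453,223),68,98,106); fit(P,c,(453,223),94,71,78)
E
```

```text
[449.26477249 159.61699257  72.75714367] [-0.12562265  0.08002637 -2.28882955]
centre [452.7 224.5] 231 z 102.5 slope [ 0.003 -0.009]
centre [452.8 224.3] 224 z 73.9 slope [-0.     0.003]
```

{"name": "arm_command", "arguments": {
  "deltas": [
    {"dx":0,"dy":0,"dz":-0.004,"yaw":0},
    {"dx":0,"dy":0,"dz":-0.003,"yaw":0},
    {"dx":0,"dy":0,"dz":-0.001,"yaw":0},
    {"dx":0,"dy":0,"dz":0,"yaw":0},
    {"dx":0,"dy":0,"dz":0,"yaw":0}
  ]
}}

```text
t: 9.05
eef_pos: [449.0, 159.6, 64.2]
tcp_rot: [3.141, 0.0, 0.0]
ft_force: [0.9, 0.3, -2.6]
opening: 0.076
grip_force: 29.9
```

{"name": "arm_command", "arguments": {
  "deltas": [
    {"dx":0,"dy":0,"dz":-0.0007,"yaw":0},
    {"dx":0,"dy":0,"dz":0,"yaw":0},
    {"dx":0,"dy":0,"dz":0,"yaw":0}
  ]
}}

```text
t: 9.35
eef_pos: [449.0, 159.6, 63.6]
tcp_rot: [3.142, -0.0, 0.0]
ft_force: [0.4, 1.1, -2.6]
opening: 0.078
grip_force: 29.9
```

{"name": "arm_command", "arguments": {
  "deltas": [
    {"dx":0,"dy":0,"dz":-0.0007,"yaw":0},
    {"dx":0,"dy":0,"dz":0,"yaw":0},
    {"dx":0,"dy":0,"dz":0,"yaw":0}
  ]
}}

```text
t: 9.65
eef_pos: [449.0, 159.6, 62.9]
tcp_rot: [3.142, -0.0, 0.0]
ft_force: [-1.1, -0.5, -2.3]
opening: 0.074
grip_force: 29.9
```

{"name": "arm_command", "arguments": {
  "deltas": [
    {"dx":0,"dy":0,"dz":-0.0007,"yaw":0},
    {"dx":0,"dy":0,"dz":0,"yaw":0},
    {"dx":0,"dy":0,"dz":0,"yaw":0}
  ]
}}

```text
t: 9.95
eef_pos: [449.0, 159.6, 62.1]
tcp_rot: [3.141, 0.0, 0.0]
ft_force: [0.8, 0.4, -2.3]
opening: 0.079
grip_force: 29.9
```

{"name": "arm_command", "arguments": {
  "deltas": [
    {"dx":0,"dy":0,"dz":-0.0006,"yaw":0},
    {"dx":0,"dy":0,"dz":0,"yaw":0},
    {"dx":0,"dy":0,"dz":0,"yaw":0}
  ]
}}

```text
t: 10.25
eef_pos: [449.0, 159.6, 61.6]
tcp_rot: [3.142, -0.0, 0.0]
ft_force: [0.1, -1.1, -1.5]
opening: 0.074
grip_force: 29.9
```

{"name": "arm_command", "arguments": {
  "deltas": [
    {"dx":0,"dy":0,"dz":-0.0005,"yaw":0},
    {"dx":0,"dy":0,"dz":0,"yaw":0},
    {"dx":0,"dy":0,"dz":0,"yaw":0}
  ]
}}

```text
t: 10.55
eef_pos: [449.0, 159.5, 61.1]
tcp_rot: [3.141, -0.0, 0.0]
ft_force: [0.6, -0.7, 0.5]
opening: 0.078
grip_force: 29.8
```

{"name": "arm_command", "arguments": {
  "deltas": [
    {"dx":0,"dy":0,"dz":-0.0004,"yaw":0},
    {"dx":0,"dy":0,"dz":0,"yaw":0},
    {"dx":0,"dy":0,"dz":0,"yaw":0}
  ]
}}

```text
t: 10.85
eef_pos: [449.0, 159.5, 60.7]
tcp_rot: [3.142, -0.0, 0.0]
ft_force: [0.8, -2.4, 0.2]
opening: 0.08
grip_force: 29.9
```

```bash
python3 - <<'E'
from h import *
c,P=grab('side'); s=state(); print(s['eef_pos'],s['ft_force'])
fit(P,c,(453,223),68,88,97); fit(P,c,(453,223),94,71,78)
E
```

```text
[449.06289031 159.55996102  60.69762517] [ 0.38249483 -1.59334171  0.19457192]
centre [452.5 224.8] 191 z 91.9 slope [0.002 0.001]
centre [452.9 224.7] 232 z 74.0 slope [0.    0.004]
```

The medium cover is seated, level and centred within 0.5 mm. I'll release and rise.

{"name": "arm_command", "arguments": {
  "deltas": [
    {"dx":0,"dy":0,"dz":0,"yaw":0},
    {"dx":0,"dy":0,"dz":0,"yaw":0},
    {"dx":0,"dy":0,"dz":0,"yaw":0},
    {"dx":0,"dy":0,"dz":0,"yaw":0},
    {"dx":0,"dy":0,"dz":0,"yaw":0},
    {"dx":0,"dy":0,"dz":0.005,"yaw":0},
    {"dx":0,"dy":0,"dz":0.015,"yaw":0},
    {"dx":0,"dy":0,"dz":0.025,"yaw":0},
    {"dx":0,"dy":0,"dz":0.025,"yaw":0},
    {"dx":0,"dy":0,"dz":0.02,"yaw":0},
    {"dx":0,"dy":0,"dz":0.01,"yaw":0},
    {"dx":0,"dy":0,"dz":0,"yaw":0},
    {"dx":0,"dy":0,"dz":0,"yaw":0}
  ],
  "gripper": 0.036
}}

```text
t: 12.2
eef_pos: [448.7, 159.5, 160.1]
tcp_rot: [3.141, 0.001, 0.0]
ft_force: [0.5, 0.3, -0.6]
opening: 0.372
grip_force: 0.0
```

```bash
python3 - <<'E'
from h import *
c,P=grab('side'); s=state(); print(s['eef_pos'],s['ft_force'])
fit(P,c,(453,223),68,88,97); fit(P,c,(453,223),94,71,78); fit(P,c,(454,-223),44,71,78)
E
```

```text
[448.57095526 159.45568491 159.82350444] [-0.21194795 -0.21266204 -0.51262982]
centre [452.6 224.5] 263 z 91.8 slope [0.002 0.004]
centre [452.8 224.5] 226 z 73.9 slope [-0.001  0.004]
centre [ 453.9 -223.3] 400 z 73.8 slope [0.002 0.001]
```

{"name": "arm_command", "arguments": {
  "deltas": [
    {"dx":0.007,"dy":-0.02,"dz":0,"yaw":0},
    {"dx":0,"dy":-0.035,"dz":0,"yaw":0},
    {"dx":0,"dy":-0.04,"dz":0,"yaw":0},
    {"dx":0,"dy":-0.04,"dz":0,"yaw":0},
    {"dx":0,"dy":-0.04,"dz":0,"yaw":0},
    {"dx":0,"dy":-0.04,"dz":0,"yaw":0},
    {"dx":0,"dy":-0.04,"dz":0,"yaw":0},
    {"dx":0,"dy":-0.04,"dz":0,"yaw":0},
    {"dx":0,"dy":-0.04,"dz":0,"yaw":0},
    {"dx":0,"dy":-0.04,"dz":0,"yaw":0},
    {"dx":0,"dy":-0.03,"dz":0,"yaw":0},
    {"dx":0,"dy":-0.019,"dz":0,"yaw":0},
    {"dx":0,"dy":0,"dz":0,"yaw":0},
    {"dx":0,"dy":0,"dz":0,"yaw":0},
    {"dx":0,"dy":0,"dz":0,"yaw":0}
  ]
}}

```text
t: 13.75
eef_pos: [455.9, -263.2, 160.5]
tcp_rot: [-3.141, 0.001, 0.001]
ft_force: [0.4, 0.2, -0.3]
opening: 0.381
grip_force: 0.0
```

Next I'll descend to state z ≈ 70 (tips about 87, just above the rim) and check.

{"name": "arm_command", "arguments": {
  "deltas": [
    {"dx":0,"dy":-0.001,"dz":-0.02,"yaw":0},
    {"dx":0,"dy":0,"dz":-0.025,"yaw":0},
    {"dx":0,"dy":0,"dz":-0.025,"yaw":0},
    {"dx":0,"dy":0,"dz":-0.015,"yaw":0},
    {"dx":0,"dy":0,"dz":-0.005,"yaw":0},
    {"dx":0,"dy":0,"dz":0,"yaw":0},
    {"dx":0,"dy":0,"dz":0,"yaw":0}
  ]
}}

```text
t: 14.45
eef_pos: [456.4, -265.3, 71.4]
tcp_rot: [3.141, -0.001, 0.001]
ft_force: [0.5, 0.4, -0.4]
opening: 0.382
grip_force: 0.0
```

```bash
python3 - <<'E'
from h import *
c,P=grab('side'); s=state(); x,y,z=s['eef_pos']; print(s['eef_pos'])
for z in range(78,190,10):
    q=P[(abs(P[...,0]-x)<50)&(abs(P[...,1]-y)<95)&(P[...,2]>=z)&(P[...,2]<z+10)&(c['color'].max(-1)<80)]
    if len(q)>4: print(z,len(q),q[:,2].min().round(1),'x',np.percentile(q[:,0],[2,98]).round(1),'y',np.percentile(q[:,1],[2,98]).round(1))
fit(P,c,(454,-223),44,71,78)
i=c['color'][180:340,230:430]; cv2.imwrite('pics/side5c.png',cv2.resize(i,None,fx=3.5,fy=3.5)[:,:,::-1])
E
```

```text
[ 456.46938005 -265.39794813   71.56918087]
88 74 89.0 x [443.1 466.2] y [-289.  -244.7]
98 87 98.2 x [443.4 465.3] y [-292.  -244.1]
108 75 108.2 x [443.  465.2] y [-293.5 -245.1]
118 73 118.1 x [443.1 465.1] y [-294.6 -238.9]
128 67 128.1 x [443.2 466.3] y [-295.3 -241. ]
158 13 166.9 x [424.2 479.5] y [-347.3 -343.3]
168 354 168.1 x [420.  487.5] y [-348.7 -190.5]
178 366 178.0 x [419.8 487.4] y [-349.2 -189.8]
188 344 188.1 x [420.  486.8] y [-354.6 -190. ]
centre [ 454.2 -223. ] 336 z 73.9 slope [0.    0.005]
```

View pics/side5c.png

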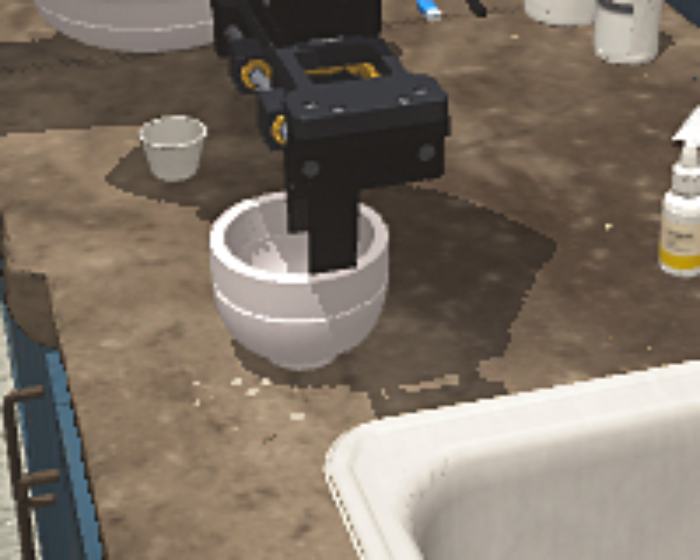

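The fingers hang over the near rim, tips at crop (332,270), and x is aligned with the cover's centre. I'll go down 29 mm and close.

{"name": "arm_command", "arguments": {
  "deltas": [
    {"dx":0,"dy":0.001,"dz":-0.005,"yaw":0},
    {"dx":0,"dy":0,"dz":-0.005,"yaw":0},
    {"dx":0,"dy":0,"dz":-0.005,"yaw":0},
    {"dx":0,"dy":0,"dz":-0.005,"yaw":0},
    {"dx":0,"dy":0,"dz":-0.005,"yaw":0},
    {"dx":0,"dy":0,"dz":-0.004,"yaw":0},
    {"dx":0,"dy":0,"dz":0,"yaw":0},
    {"dx":0,"dy":0,"dz":0,"yaw":0}
  ]
}}

```text
t: 15.3
eef_pos: [456.0, -264.5, 41.6]
tcp_rot: [-3.142, 0.0, 0.0]
ft_force: [0.5, 0.4, 0.7]
opening: 0.379
grip_force: 0.0
```

{"name": "arm_command", "arguments": {
  "deltas": [
    {"dx":0,"dy":0,"dz":0,"yaw":0},
    {"dx":0,"dy":0,"dz":0,"yaw":0},
    {"dx":0,"dy":0,"dz":0,"yaw":0},
    {"dx":0,"dy":0,"dz":0,"yaw":0},
    {"dx":0,"dy":0,"dz":0,"yaw":0},
    {"dx":0,"dy":0,"dz":0,"yaw":0},
    {"dx":0,"dy":0,"dz":0,"yaw":0},
    {"dx":0,"dy":0,"dz":0,"yaw":0}
  ],
  "gripper": 0.004
}}

```text
t: 16.1
eef_pos: [456.0, -264.5, 41.7]
tcp_rot: [3.141, -0.0, 0.0]
ft_force: [-0.1, -0.4, -0.4]
opening: 0.075
grip_force: 28.8
```

{"name": "arm_command", "arguments": {
  "deltas": [
    {"dx":0,"dy":0,"dz":0.005,"yaw":0},
    {"dx":0,"dy":0,"dz":0.01,"yaw":0},
    {"dx":0,"dy":0,"dz":0.02,"yaw":0},
    {"dx":0,"dy":0,"dz":0.025,"yaw":0},
    {"dx":0,"dy":0,"dz":0.025,"yaw":0},
    {"dx":0,"dy":0,"dz":0.02,"yaw":0},
    {"dx":0,"dy":0,"dz":0.01,"yaw":0},
    {"dx":0,"dy":0,"dz":0.005,"yaw":0},
    {"dx":0,"dy":0,"dz":0,"yaw":0}
  ]
}}

```text
t: 17.0
eef_pos: [456.0, -264.4, 161.9]
tcp_rot: [3.141, -0.0, 0.0]
ft_force: [-0.0, -0.1, -1.0]
opening: 0.072
grip_force: 28.8
```

{"name": "arm_command", "arguments": {
  "deltas": [
    {"dx":0,"dy":0.012,"dz":0,"yaw":0},
    {"dx":0,"dy":0.024,"dz":0,"yaw":0},
    {"dx":0,"dy":0.032,"dz":0,"yaw":0},
    {"dx":0,"dy":0.032,"dz":0,"yaw":0},
    {"dx":0,"dy":0.032,"dz":0,"yaw":0},
    {"dx":0,"dy":0.032,"dz":0,"yaw":0},
    {"dx":0,"dy":0.032,"dz":0,"yaw":0},
    {"dx":0,"dy":0.032,"dz":0,"yaw":0},
    {"dx":0,"dy":0.032,"dz":0,"yaw":0},
    {"dx":0,"dy":0.032,"dz":0,"yaw":0},
    {"dx":0,"dy":0.032,"dz":0,"yaw":0},
    {"dx":0,"dy":0.032,"dz":0,"yaw":0},
    {"dx":0,"dy":0.032,"dz":0,"yaw":0},
    {"dx":0,"dy":0.032,"dz":0,"yaw":0},
    {"dx":0,"dy":0.018,"dz":0,"yaw":0},
    {"dx":0,"dy":0.01,"dz":0,"yaw":0},
    {"dx":0,"dy":0,"dz":0,"yaw":0},
    {"dx":0,"dy":0,"dz":0,"yaw":0},
    {"dx":0,"dy":0,"dz":0,"yaw":0}
  ]
}}

```text
t: 18.9
eef_pos: [455.9, 182.8, 161.5]
tcp_rot: [3.141, 0.0, -0.0]
ft_force: [0.1, 0.4, -1.3]
opening: 0.077
grip_force: 28.8
```

```bash
python3 - <<'E'
from h import *
c,P=grab('side'); s=state(); print(s['eef_pos'],s['ft_force'])
fit(P,c,(453,224),44,188,200); fit(P,c,(453,223),68,88,97); fit(P,c,(453,223),94,71,78)
E
```

```text
[455.98319101 182.77904323 161.58080548] [-0.86226081  0.34746259 -2.28189749]
centre [451.8 222.7] 158 z 193.3 slope [0.004 0.002]
centre [452.7 224.3] 246 z 91.7 slope [-0.003  0.   ]
centre [453.1 224.3] 232 z 74.0 slope [-0.001  0.003]
```

{"name": "arm_command", "arguments": {
  "deltas": [
    {"dx":0.001,"dy":0.0015,"dz":-0.005,"yaw":0},
    {"dx":0,"dy":0,"dz":-0.01,"yaw":0},
    {"dx":0,"dy":0,"dz":-0.015,"yaw":0},
    {"dx":0,"dy":0,"dz":-0.015,"yaw":0},
    {"dx":0,"dy":0,"dz":-0.014,"yaw":0},
    {"dx":0,"dy":0,"dz":-0.01,"yaw":0},
    {"dx":0,"dy":0,"dz":-0.005,"yaw":0},
    {"dx":0,"dy":0,"dz":0,"yaw":0},
    {"dx":0,"dy":0,"dz":0,"yaw":0}
  ]
}}

```text
t: 19.85
eef_pos: [457.2, 185.1, 87.9]
tcp_rot: [-3.142, -0.0, 0.0]
ft_force: [-0.1, -1.2, -2.0]
opening: 0.075
grip_force: 28.8
```

```bash
python3 - <<'E'
from h import *
c,P=grab('side'); s=state(); print(s['eef_pos'],s['ft_force'])
fit(P,c,(453,224),44,115,126); fit(P,c,(453,223),68,88,97); fit(P,c,(453,223),94,71,78)
E
```

```text
[457.25042576 185.11487868  88.06343001] [-0.27240941 -0.33453603 -2.2212788 ]
centre [453.1 225.8] 148 z 119.9 slope [ 0.003 -0.007]
centre [452.8 224.6] 179 z 91.7 slope [0.002 0.006]
centre [452.7 224.6] 224 z 74.0 slope [-0.001  0.003]
```

{"name": "arm_command", "arguments": {
  "deltas": [
    {"dx":0,"dy":-0.001,"dz":-0.004,"yaw":0},
    {"dx":0,"dy":0,"dz":-0.003,"yaw":0},
    {"dx":0,"dy":0,"dz":-0.001,"yaw":0},
    {"dx":0,"dy":0,"dz":0,"yaw":0},
    {"dx":0,"dy":0,"dz":0,"yaw":0}
  ]
}}

```text
t: 20.4
eef_pos: [457.0, 184.1, 79.7]
tcp_rot: [3.141, 0.0, 0.0]
ft_force: [-0.6, -0.2, -1.2]
opening: 0.074
grip_force: 28.8
```

{"name": "arm_command", "arguments": {
  "deltas": [
    {"dx":0,"dy":0,"dz":-0.0006,"yaw":0},
    {"dx":0,"dy":0,"dz":0,"yaw":0},
    {"dx":0,"dy":0,"dz":0,"yaw":0}
  ]
}}

```text
t: 20.7
eef_pos: [457.0, 184.1, 79.1]
tcp_rot: [3.142, -0.0, 0.0]
ft_force: [-0.3, -0.0, -1.1]
opening: 0.075
grip_force: 28.8
```

{"name": "arm_command", "arguments": {
  "deltas": [
    {"dx":0,"dy":0,"dz":-0.0006,"yaw":0},
    {"dx":0,"dy":0,"dz":0,"yaw":0},
    {"dx":0,"dy":0,"dz":0,"yaw":0}
  ]
}}

```text
t: 21.0
eef_pos: [457.0, 184.0, 78.4]
tcp_rot: [3.141, 0.0, 0.0]
ft_force: [0.1, -0.2, -1.3]
opening: 0.08
grip_force: 28.8
```

{"name": "arm_command", "arguments": {
  "deltas": [
    {"dx":0,"dy":0,"dz":-0.0005,"yaw":0},
    {"dx":0,"dy":0,"dz":0,"yaw":0},
    {"dx":0,"dy":0,"dz":0,"yaw":0}
  ]
}}

```text
t: 21.3
eef_pos: [457.0, 184.1, 77.9]
tcp_rot: [3.141, 0.0, 0.0]
ft_force: [0.7, 0.1, -2.2]
opening: 0.078
grip_force: 28.8
```

```bash
python3 - <<'E'
from h import *
c,P=grab('side'); s=state(); print(s['eef_pos'],s['ft_force'])
fit(P,c,(453,224),44,106,115); fit(P,c,(453,223),68,88,97); fit(P,c,(453,223),94,71,78)
E
```

```text
[456.99327691 184.04467006  77.92355011] [-0.0280377  -0.20023099 -0.34267242]
centre [452.8 224.3] 130 z 110.1 slope [-0.    -0.001]
centre [452.9 224.8] 185 z 91.8 slope [0.001 0.007]
centre [453.  224.5] 225 z 73.9 slope [-0.     0.004]
```

{"name": "arm_command", "arguments": {
  "deltas": [
    {"dx":0,"dy":0,"dz":-0.0004,"yaw":0},
    {"dx":0,"dy":0,"dz":0,"yaw":0},
    {"dx":0,"dy":0,"dz":0,"yaw":0}
  ]
}}

```text
t: 21.65
eef_pos: [457.0, 184.1, 77.6]
tcp_rot: [3.142, -0.0, 0.0]
ft_force: [0.6, -1.5, -1.0]
opening: 0.076
grip_force: 28.8
```

```bash
python3 -c "
from h import *
for i in range(4): read_camera('side'); s=state(); print(s['eef_pos'][2],s['ft_force'].round(1))"
```

```text
77.59063803398384 [-0.1 -0.3 -0.3]
77.59209861135993 [-0.3 -0.8 -0.4]
77.60217622143841 [ 1.   0.4 -0.1]
77.59878452920292 [ 0.1 -0.3 -0.4]
```

{"name": "arm_command", "arguments": {
  "deltas": [
    {"dx":0,"dy":0,"dz":-0.0003,"yaw":0},
    {"dx":0,"dy":0,"dz":0,"yaw":0},
    {"dx":0,"dy":0,"dz":0,"yaw":0}
  ]
}}

```text
t: 22.15
eef_pos: [457.1, 184.0, 77.4]
tcp_rot: [3.141, -0.0, 0.0]
ft_force: [-0.7, -2.0, 3.1]
opening: 0.075
grip_force: 29.0
```

{"name": "arm_command", "arguments": {
  "deltas": [
    {"dx":0,"dy":0,"dz":0,"yaw":0},
    {"dx":0,"dy":0,"dz":0,"yaw":0},
    {"dx":0,"dy":0,"dz":0,"yaw":0},
    {"dx":0,"dy":0,"dz":0,"yaw":0},
    {"dx":0,"dy":0,"dz":0,"yaw":0},
    {"dx":0,"dy":0,"dz":0.005,"yaw":0},
    {"dx":0,"dy":0,"dz":0.015,"yaw":0},
    {"dx":0,"dy":0,"dz":0.025,"yaw":0},
    {"dx":0,"dy":0,"dz":0.025,"yaw":0},
    {"dx":0,"dy":0,"dz":0.03,"yaw":0},
    {"dx":0,"dy":-0.02,"dz":0.03,"yaw":0},
    {"dx":0,"dy":-0.04,"dz":0,"yaw":0},
    {"dx":0,"dy":-0.04,"dz":0,"yaw":0},
    {"dx":0,"dy":-0.04,"dz":0,"yaw":0},
    {"dx":0,"dy":-0.04,"dz":0,"yaw":0},
    {"dx":0,"dy":-0.04,"dz":0,"yaw":0},
    {"dx":0,"dy":-0.04,"dz":0,"yaw":0},
    {"dx":0,"dy":-0.02,"dz":0,"yaw":0},
    {"dx":0,"dy":0,"dz":0,"yaw":0},
    {"dx":0,"dy":0,"dz":0,"yaw":0}
  ],
  "gripper": 0.034
}}

```text
t: 24.15
eef_pos: [456.8, -95.8, 207.4]
tcp_rot: [-3.141, 0.0, -0.001]
ft_force: [0.1, 0.6, 1.0]
opening: 0.354
grip_force: 0.0
```

```bash
python3 - <<'E'
from h import *
c,P=grab('side','side6.png'); s=state(); print(s['eef_pos'],s['ft_force'])
fit(P,c,(453,224),44,106,115); fit(P,c,(453,223),68,88,97); fit(P,c,(453,223),94,71,78)
E
```

```text
[456.85717118 -95.26848268 207.39888344] [0.07623405 0.29641751 0.57852398]
centre [452.6 223.9] 165 z 109.7 slope [-0.006  0.005]
centre [453.2 224.4] 193 z 91.7 slope [0.003 0.01 ]
centre [452.8 224.5] 225 z 74.0 slope [-0.     0.003]
```

View pics/side6.png

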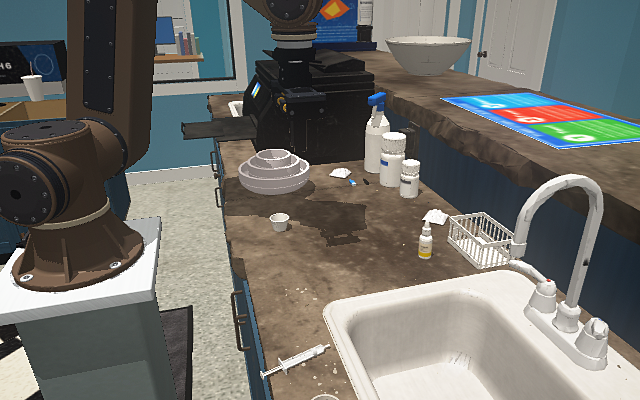

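The three covers are nested at px (274,172), concentric within 0.6 mm and level. The rims measure 74, 92 and 110 mm, the bystanders haven't moved and the arm is clear, so I'll hand in.

```bash
python3 -c "from cell import *; print(job_done())"
```

```text
the job is handed in; nothing more can be done
None
```

The three covers are stacked upside down where the largest stood, level and centred to within 1 mm by the camera; the other things look unmoved, and the job was handed in after about 24 s of robot time (no verdict was returned).

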